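# Click the filled sample cassette into its holder

## Robot

A 6-joint arm with a two-finger parallel gripper is mounted at the origin on a cart in front of the work surface, level with it; the furniture and walls round the work are solid. World frame = base frame: x ahead of the robot, y to its left, z up, the work surface at z = 0. Lengths are in mm, angles in rad, forces in N, time in s.
With the tool pointing down it reaches from about 400 to 925 mm from the base axis. Payload 3.4 kg.
Tool frame: the origin (TCP) lies on the centre line of the jaws, within the pads' length; the fingertips stand 17 mm ahead of it and the grasp point (between the pads) lies 2 mm behind it; z points along the fingers, y is the direction in which the jaws open and shut (so a half turn about z gives the same grasp; the last joint's range is limited). The gripper opens to 85 mm and grips with 20 to 120 N. Pads are 22 mm wide; open, the fingers measure 114 mm over their backs; the gripper's body (76 mm by 85 mm) begins 54 mm behind the grasp point. The pads swing forward as they close: fully open they stand 13 mm farther back than shut.
Start: joints at [-1.323, 0.307, 1.506, -0, 1.328, -0.073], TCP at [181.834, -545.498, 248.305] pointing down, gripper open.
Joint ranges: [-3.12, 3.12], [-1.05, 2.28], [0.14, 2.33], [-1.42, 4.57], [0.1, 2.73], [-2.68, 2.68]. Speed limits (rad/s): [2.57, 2.57, 3.14, 3.14, 3.14, 3.14].

## Interface

Orientations are given as [roll, pitch, yaw] about the fixed x, y, z axes, in that order (R = Rz(yaw) Ry(pitch) Rx(roll)).
In Python, from rig import r gives the robot as it stands.
- The arm moves only by the tool drive_tool, never from a script. Its argument "plan" is a list that holds one entry, the list of rows, each a list of 5 numbers: the closure in counts, from 0 (fully open) to 255 (shut), then the shift along the tool's x, y, z in mm, then the turn about the tool's z in rad. In form: [[[hand, tx, ty, tz, turn], ...]]. A call has 1 to 5 rows; each row is the pose to reach, as a shift and turn from the pose commanded when the call began, along the tool's axes at that moment; what a row does not reach only later rows make up. A row lasts 1/12 s, in which the tool goes at most 41.7 mm and 7.16 degrees, less where a joint would pass 70% of its speed; a pose out of reach is approached as far as the arm can. A call with a gripper value outside its range is refused whole. The fingers move at their own pace and stop on an object; "grip_force" is the grip in N (left out, the last holds). Time passes only in rows, so rows that repeat a pose let the fingers close. It gives the time, the measured TCP pose, the force and the opening at its end, in the units of the state.
- r.sense(): the state, without advancing time (a new reading comes with each control period).
- r.read_camera(name): name is "scene" or "top"; returns a dict with "color" (400x640x3 uint8, blue, green, red), "K" (3x3 intrinsics, pixels), "pose" (4x4, takes a point from camera to world coordinates). Camera axes: x right, y up, looking along -z (the intrinsics and any distortion apply to the point x, -y, -z); pixel columns grow to the right and rows downward; lengths in mm; the calibration is good to about 2 mm. A picture is of the moment at which its call begins. There is no depth.
- r.hand_in(): hands the job in, once; it reports no verdict.
The state is a dict: "clock": time; "joint_pos": joint angles; "joint_vel": joint speeds; "joint_torque": joint torques, N m; "tool_pos": TCP position; "tcp_rot": TCP orientation; "contact_force": force on the tool from outside, world axes, zero at the start; "torque": the same for the moment, N m; "width": opening from 0.0 (shut) to 1.0 (fully open).
Only numpy, scipy, OpenCV 4.12 (cv2) and the standard library are available. Lean on these libraries where they do the work, as an engineer would, in place of code of your own. Each camera call takes 0.05 s, during which the arm holds its last target.

## Task

Two flat white sample cassettes lie on the desk, one with two sample tubes lying in it, one empty. Pick up the cassette with the tubes by its fin, put it into the grey holder and press it straight down past the spring catch until it lies flat on the holder's floor and the catch has snapped back over its rim. Leave the empty cassette where it is.

Things in the scene. Friction and masses are not known exactly. Their poses are not given: they have to be found in the camera images.
- cassette: Cassette with two tubes: loose white tray 114 (x) by 96 (y) mm, rim 16 mm high, 0.16 kg. Tubes fixed in it along x at y = +-22 mm, tops 28 mm above the underside. Between them an upright fin, 50 mm long (x), 12 mm thick (y), up to 85 mm above the underside: grip its top 25 mm across y. Origin: centre of the underside, z up. It is symmetric: it goes into the holder either way round.
- spare: The empty cassette: the same loose white tray with the same fin, but no tubes in it. Origin: centre of the underside. It is to stay where it is.
- holder: Grey smooth holder fixed to the desk, 160 (x) by 160 (y) mm, walls 34 mm high. Origin: bay centre at desk level, z up. Bay 130 (x) by 106 (y) mm, floor at z = 6 mm; above 20 mm the walls flare out 10 mm as a guide. Seated, the cassette lies along the bay (x along x), underside at z = 6 mm, rim at 22 mm, fin top at 91 mm. The spring catch is at the middle of the bay's long side at -y.
- catch (a joint): Slide of the steel spring catch, m: 0 = sprung out (shut, as at the start), up to 0.015 as it is pressed outward (holder's -y). 24 mm wide; shut, its tongue reaches 13 mm in over the bay's side, underside at 23.5 mm; its slippery slope rises outward to 52 mm height. Pressing the cassette down on the slope, 3 to 8 N, drives it back (spring 2.5 to 4 N); it snaps back over the rim.

How it is judged:
By the outcome, as a careful person would: the job done as asked, in the order asked, and still so for the second after the job is handed in, with the robot touching nothing.
It also fails if it takes over 38 s, if anything falls off the work surface, if the arm or the gripper's body presses on something with over 40 N, if the wrist force passes 120 N, or if a joint passes its speed limit or range.

## Working session

There is one attempt and no reset: what is moved stays moved. The work goes in short steps, Python scripts to look and compute and a tool call to move; the robot and the scene stay as the last step left them, time stands still between calls to the robot, and variables do not carry over. Pictures are saved under pics/ and viewed, and the job is handed in when it is done.

Besides the shell and the picture viewer there is one more tool, called as name(argument=value, ...), one argument or row to a line, values as JSON. drive_tool: Moves the arm, as the interface text tells. Its arguments: {"type":"object","properties":{"plan":{"type":"array"},"grip_force":{"type":"number"}},"required":["plan"]}

```bash
mkdir -p pics; ls; python3 - <<'E'
from rig import r
import cv2
print(r.sense())
for n in("scene","top"):
    c=r.read_camera(n); cv2.imwrite(f"pics/{n}0.png",c["color"]); print(n,c["K"],c["pose"],[k for k in c])
E
```

```text
pics
{'clock': 0.0, 'joint_pos': array([-1.32254233e+00,  3.07593951e-01,  1.50765767e+00,  1.88030180e-05,
        1.32839447e+00, -7.34983857e-02]), 'joint_vel': array([-0.00105065,  0.00040564,  0.00155969, -0.00096688,  0.00025967,
       -0.00029889]), 'joint_torque': array([ 9.96360950e-05, -4.57553029e+01, -2.51915628e+01, -2.01784582e-05,
        1.33547833e-02,  4.94475501e-06]), 'tool_pos': array([ 181.6552835 , -544.86501606,  247.37493036]), 'tcp_rot': array([-3.13954610e+00, -1.68982863e-04,  3.21747678e-01]), 'contact_force': array([-0.20054439, -0.567274  , -0.27043749]), 'torque': array([-0.00367924,  0.01325611,  0.00784043]), 'width': 1.000404127312716}
scene [[389.54684566   0.         314.70645558]
 [  0.         389.54684566 207.64511243]
 [  0.           0.           1.        ]] [[-6.32042330e-01  5.77579500e-01 -5.16647282e-01  5.76934490e+01]
 [-7.74903558e-01 -4.65163936e-01  4.27956760e-01  4.19896266e+02]
 [ 6.85336893e-03  6.70838605e-01  7.41571708e-01  6.79408376e+02]
 [ 0.00000000e+00  0.00000000e+00  0.00000000e+00  1.00000000e+00]] ['color', 'K', 'pose']
top [[462.57880922   0.         319.63582876]
 [  0.         462.57880922 210.04896847]
 [  0.           0.           1.        ]] [[ 1.64338863e-02  9.85753490e-01 -1.67391707e-01  3.77098448e+02]
 [-9.99382846e-01  2.13923856e-02  2.78620416e-02  2.63128714e+01]
 [ 3.10460127e-02  1.66830519e-01  9.85496689e-01  8.86154791e+02]
 [ 0.00000000e+00  0.00000000e+00  0.00000000e+00  1.00000000e+00]] ['color', 'K', 'pose']
```

View pics/top0.png

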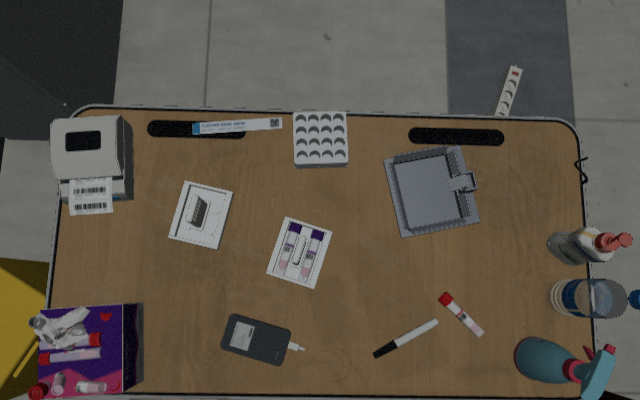

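View pics/scene0.png

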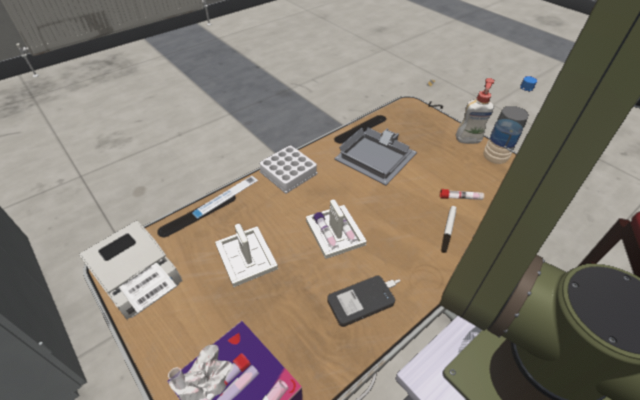

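The top view shows the tube cassette at about (299,252), the empty one at (201,215), and the holder at (432,191) with its catch on the right at (463,183). Next I'll enlarge crops.

```bash
python3 - <<'E'
import cv2
t=cv2.imread("pics/top0.png");s=cv2.imread("pics/scene0.png")
f=lambda im,x,y,w,h,k,n:cv2.imwrite(n,cv2.resize(im[y:y+h,x:x+w],None,fx=k,fy=k,interpolation=cv2.INTER_CUBIC))
f(t,255,205,90,90,6,"pics/c1.png");f(t,375,135,120,110,5,"pics/c2.png");f(s,290,185,90,80,6,"pics/c3.png")
E
```

```text
(no output)
```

View pics/c1.png

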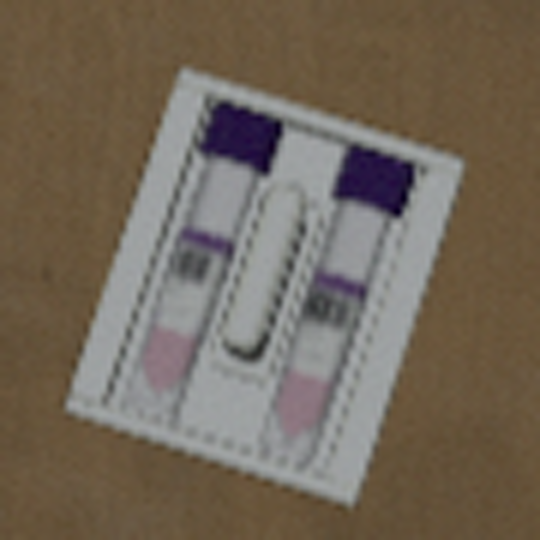

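View pics/c2.png

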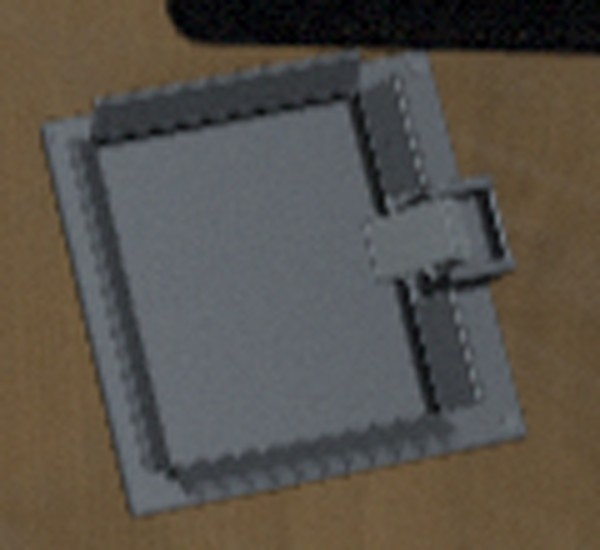

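View pics/c3.png

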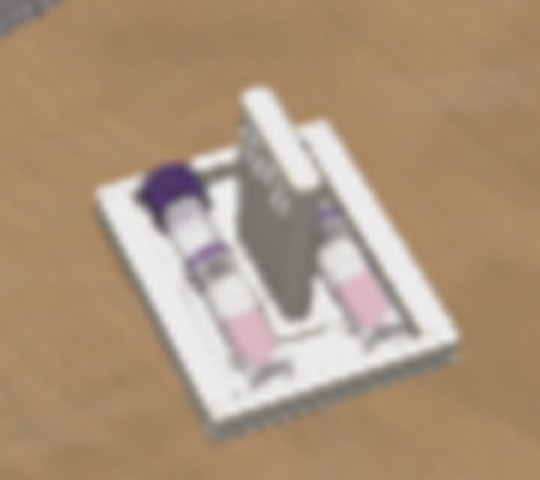

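c1 shows the tube cassette's rim corners at crop positions (183,70), (465,160), (353,505) and (68,410). c2 shows the holder's top corners at (45,122), (430,55), (525,437) and (135,515), with the catch on the right. c3 shows the rim corners at (97,190), (322,122), (458,345) and (210,420), with the fin upright. I'll fit rigid poses to these.

```bash
cat > h.py <<'E'
import numpy as np, cv2
from scipy.optimize import least_squares
CAM={}
def setcam(n,c): CAM[n]=(c["K"],c["pose"])
def proj(n,P):
    K,T=CAM[n]; P=np.atleast_2d(P); q=(P-T[:3,3])@T[:3,:3]
    return np.c_[K[0,0]*q[:,0]/-q[:,2]+K[0,2], K[1,1]*-q[:,1]/-q[:,2]+K[1,2]]
def ray(n,uv,z):
    K,T=CAM[n]; uv=np.atleast_2d(uv).astype(float)
    d=np.c_[(uv[:,0]-K[0,2])/K[0,0],-(uv[:,1]-K[1,2])/K[1,1],-np.ones(len(uv))]@T[:3,:3].T
    return T[:3,3]+d*((z-T[2,3])/d[:,2])[:,None]
def crop(p,ox,oy,k): return (np.array(p,float)+.5)/k-.5+[ox,oy]
def W(p,loc):
    c,s=np.cos(p[2]),np.sin(p[2]); loc=np.array(loc,float)
    return np.c_[p[0]+c*loc[:,0]-s*loc[:,1],p[1]+s*loc[:,0]+c*loc[:,1],loc[:,2]+(p[3] if len(p)>3 else 0)]
def fit(obs,p0):
    f=lambda p:np.concatenate([(proj(n,W(p,l))-uv).ravel() for n,l,uv in obs])
    s=least_squares(f,p0); return s.x,s.fun.reshape(-1,2)
from rig import r
for n in("scene","top"): pass
E
python3 - <<'E'
import sys;sys.path.insert(0,'.')
from h import *
for n in("scene","top"): setcam(n,r.read_camera(n))
np.save("cam.npy",CAM,allow_pickle=True)
np.set_printoptions(precision=3,suppress=True)
t=crop([(183,70),(465,160),(353,505),(68,410)],255,205,6)
P=ray("top",t,16);print(P);print([np.linalg.norm(P[i]-P[(i+1)%4]) for i in range(4)])
# rim: far(+x) image-left(+y), far right, near right, near left
rim=[(57,48,16),(57,-48,16),(-57,-48,16),(-57,48,16)]
s=crop([(97,190),(322,122),(458,345),(210,420)],290,185,6)
S=ray("scene",s,16);print(S)
ft=crop([(292,188),(235,355)],255,205,6)
fs=crop([(258,92),(310,185)],290,185,6)
print("fin",ray("top",ft,85),ray("scene",fs,85))
h=crop([(45,122),(430,55),(525,437),(135,515)],375,135,5)
H=ray("top",h,34);print(H,[np.linalg.norm(H[i]-H[(i+1)%4]) for i in range(4)])
hl=[(80,80,34),(80,-80,34),(-80,-80,34),(-80,80,34)]
print(fit([("top",rim,t)],[450,50,0]));
p0=[*P[:,:2].mean(0),-.25]
print(fit([("scene",rim,s)],p0))
print(fit([("top",rim,t),("scene",rim,s)],p0))
print(fit([("top",hl,h)],[*H[:,:2].mean(0),.2]))
hf=crop([(97,147),(355,98),(437,413),(172,472)],375,135,5)
print(fit([("top",[(65,53,6),(65,-53,6),(-65,-53,6),(-65,53,6)],hf)],[*H[:,:2].mean(0),.2]))
E
```

```text
[[511.526  67.182  16.   ]
 [484.654 -22.561  16.   ]
 [376.634  10.815  16.   ]
 [404.2    99.663  16.   ]]
[np.float64(93.67970689317009), np.float64(113.05851077164559), np.float64(93.02660740397728), np.float64(112.13317931706055)]
[[512.291  69.259  16.   ]
 [485.071 -19.746  16.   ]
 [374.892  14.622  16.   ]
 [405.463 103.974  16.   ]]
fin [[466.942  31.415  85.   ]
 [418.513  46.672  85.   ]] [[465.236  33.873  85.   ]
 [421.716  48.452  85.   ]]
[[ 623.55  -118.57    34.   ]
 [ 654.123 -268.321   34.   ]
 [ 505.571 -299.215   34.   ]
 [ 473.16  -151.203   34.   ]] [np.float64(152.83974228416932), np.float64(151.72999763096536), np.float64(151.51981429453352), np.float64(153.89020453939656)]
(array([444.297,  38.77 ,  -0.296]), array([[-0.423, -0.69 ],
       [ 0.648, -0.056],
       [ 0.69 ,  0.49 ],
       [-0.906,  0.196]]))
(array([444.475,  41.923,  -0.309]), array([[-0.665, -0.062],
       [ 0.709, -0.056],
       [ 0.142, -0.456],
       [-0.16 ,  0.465]]))
(array([444.552,  39.944,  -0.302]), array([[-0.853, -0.908],
       [ 0.136, -0.034],
       [-0.129,  0.417],
       [-1.638, -0.127],
       [-0.117, -0.333],
       [ 1.087, -0.527],
       [ 0.887, -1.13 ],
       [ 0.805,  0.019]]))
(array([ 564.382, -209.384,    0.209]), array([[-2.119, -1.301],
       [ 1.293, -2.516],
       [ 2.715,  1.545],
       [-1.823,  1.917]]))
(array([ 569.577, -209.604,    0.221]), array([[-0.123,  0.29 ],
       [-0.099,  0.012],
       [-0.052,  0.364],
       [ 0.266, -0.646]]))
```

```bash
python3 - <<'E'
import cv2
s=cv2.imread("pics/scene0.png")
f=lambda im,x,y,w,h,k,n:cv2.imwrite(n,cv2.resize(im[y:y+h,x:x+w],None,fx=k,fy=k,interpolation=cv2.INTER_CUBIC))
f(s,325,115,100,75,7,"pics/c4.png")
E
```

```text
(no output)
```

View pics/c4.png

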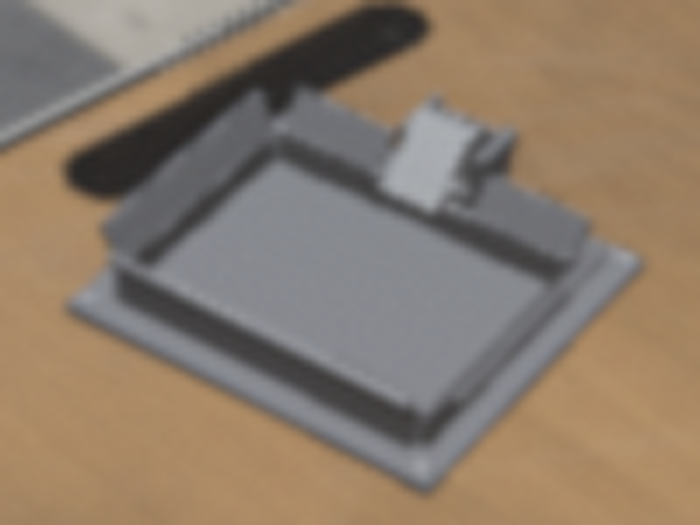

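c4 shows that the outer plate is a base at floor level (corners (70,305), (425,488), (640,260)), so the walls rise inside it. I'll refit the holder with the plate at z=6 and the floor corners from both cameras.

```bash
python3 - <<'E'
import sys;sys.path.insert(0,'.')
from h import *
CAM.update(np.load("cam.npy",allow_pickle=True).item())
np.set_printoptions(precision=3,suppress=True)
h=crop([(45,122),(430,55),(525,437),(135,515)],375,135,5)
hs=crop([(70,305),(425,488),(640,260)],325,115,7)
fl=[(65,53,6),(65,-53,6),(-65,-53,6),(-65,53,6)]
hf=crop([(97,147),(355,98),(437,413),(172,472)],375,135,5)
fs=crop([(280,155),(558,275)],325,115,7)
p0=[569,-209,.22]
for z in(0,6):
  hl=[(80,80,z),(80,-80,z),(-80,-80,z),(-80,80,z)]
  print(z,fit([("top",hl,h)],p0)); 
  print(fit([("scene",[hl[0],hl[3],hl[2]],hs)],p0))
print("fl",fit([("scene",[(65,-53,6),(-65,-53,6)],fs)],p0))
print("all",fit([("top",hl,h),("top",fl,hf),("scene",[hl[0],hl[3],hl[2]],hs)],p0)[0])
# current tool in frame
s=r.sense();print(s["tool_pos"],s["clock"])
from scipy.spatial.transform import Rotation as R
print(R.from_euler('xyz',s["tcp_rot"]).as_matrix())
E
```

```text
0 (array([ 571.609, -218.744,    0.209]), array([[-0.239,  0.059],
       [ 0.129, -0.62 ],
       [ 0.729,  0.384],
       [-0.606,  0.119]]))
(array([ 576.756, -220.027,    0.222]), array([[-0.751, -0.165],
       [ 0.37 , -0.057],
       [ 0.363,  0.102]]))
6 (array([ 570.333, -217.092,    0.209]), array([[-0.56 , -0.173],
       [ 0.328, -0.944],
       [ 1.068,  0.582],
       [-0.814,  0.426]]))
(array([ 572.589, -214.653,    0.223]), array([[-1.144, -0.236],
       [ 0.464,  0.081],
       [ 0.663, -0.069]]))
fl (array([ 575.103, -210.427,    0.23 ]), array([[-0.723, -0.808],
       [ 0.69 ,  0.655]]))
all [ 570.251 -213.442    0.214]
[ 181.73  -545.11   247.733] 0.2
[[ 0.949  0.316 -0.   ]
 [ 0.316 -0.949  0.001]
 [ 0.    -0.001 -1.   ]]
```

```bash
cat > hf.py <<'E'
from h import *
CAM.update(np.load("cam.npy",allow_pickle=True).item())
np.set_printoptions(precision=2,suppress=True)
# (cam, pt a, pt b, z, axis, value)
T=lambda *p:crop(p,375,135,5); S=lambda *p:crop(p,325,115,7)
E=[("top",T((110,142),(345,100)),6,0,65),("top",T((357,105),(380,205)),6,1,-53),("top",T((403,290),(430,405)),6,1,-53),
("top",T((99,150),(170,465)),20,1,53),("top",T((185,468),(425,415)),20,0,-65),
("top",T((402,80),(422,175)),34,1,-63),("top",T((458,300),(479,400)),34,1,-63),("top",T((100,100),(355,54)),34,0,75),
("top",T((368,230),(378,278)),24,1,-40),
("top",T((45,122),(135,515)),0,1,80),("top",T((430,55),(525,437)),0,1,-80),("top",T((135,515),(525,437)),0,0,-80),
("scene",S((280,158),(385,205)),6,1,-53),("scene",S((440,225),(556,278)),6,1,-53),("scene",S((155,258),(275,160)),6,0,65),
("scene",S((105,230),(262,92)),34,0,75),("scene",S((70,305),(425,488)),0,1,80),("scene",S((425,488),(640,260)),0,0,-80)]
def res(p,sub):
    o=[]
    for n,uv,z,a,v in sub:
        P=ray(n,uv,z)[:,:2]-p[:2]; c,s=np.cos(p[2]),np.sin(p[2])
        L=P@np.array([[c,-s],[s,c]]); o+=list(L[:,a]-v)
    return np.array(o)
for nm,sub in(("top",[e for e in E if e[0]=="top"]),("scene",[e for e in E if e[0]=="scene"]),("all",E)):
    s=least_squares(res,[570,-213,.215],args=(sub,),loss="soft_l1"); print(nm,s.x); print(res(s.x,sub).reshape(-1,2).T)
E
python3 hf.py
```

```text
top [ 569.96 -208.52    0.21]
[[  0.4   -0.59  -0.61   2.29  -2.89   0.1   -0.11   0.82   0.7  -10.95
   -9.88  -0.42]
 [ -0.12   0.13  -0.01   2.73  -0.43   1.6    1.46   0.56   1.4  -11.45
   -9.01   0.38]]
scene [ 572.92 -210.24    0.23]
[[  2.61  -0.13   1.77  -2.04 -11.99   3.  ]
 [  2.42   0.27  -1.81  -1.93  -8.78   1.56]]
all [ 570.66 -208.82    0.22]
[[  0.11  -0.59  -0.06   2.31  -3.14   0.1    0.52   0.59   1.08 -11.08
   -9.99  -0.54   1.7   -2.15   3.17  -1.05 -12.64   3.81]
 [ -1.09   0.42   0.87   3.64  -1.38   1.87   2.38  -0.4    1.92 -10.43
   -7.99  -0.88   0.76  -2.53   0.82   0.71 -11.84   4.84]]
```

Findings so far:
- **Holder plate:** it is offset about 10 mm to -y. The bay fits well at (570.5, -209, yaw 0.213).
- **Cassette:** about (444.3, 39.5, yaw -0.30).

I'll raise the arm first, clear of the bottles, and go round at a larger radius.

drive_tool(
  plan=[
    [[0, 0, 0, -40, 0], [0, 30, -15, -70, 0.12], [0, 65, -32, -70, 0.24], [0, 100, -49, -70, 0.36], [0, 137, -68, -70, 0.48]],
  ],
)

```text
clock: 0.62
tool_pos: [287.8, -440.6, 319.1]
tcp_rot: [3.14, -0.001, -0.155]
contact_force: [0.3, -0.0, -0.6]
width: 1.003
```

```bash
cat > go.py <<'E'
import sys,numpy as np
from rig import r
from scipy.spatial.transform import Rotation as R
def go(x,y,z,yaw):
    s=r.sense(); M=R.from_euler('xyz',s["tcp_rot"]).as_matrix()
    d=np.array([x,y,z])-s["tool_pos"]; cy=np.arctan2(M[1,0],M[0,0])
    t=-(yaw-cy)
    print("t",s["clock"],"pos",s["tool_pos"].round(1),"yaw",round(cy,4),"tilt",M[:,2].round(4),"F",s["contact_force"].round(1),"w",round(s["width"],3),"q",s["joint_pos"].round(2))
    print("shift",(M.T@d).round(1),"turn",round(t,4))
go(*map(float,sys.argv[1:5]))
E
python3 go.py 470 -220 200 -.299;python3 go.py 444.3 39.5 110 -.299
```

```text
t 0.6167 pos [ 287.8 -440.6  319.1] yaw -0.155 tilt [ 0.0011 -0.0015 -1.    ] F [ 0.3 -0.  -0.6] w 1.003 q [-1.07  0.19  1.49  0.    1.46  0.65]
shift [ 145.8 -246.3  119. ] turn 0.144
t 0.6167 pos [ 287.8 -440.6  319.1] yaw -0.155 tilt [ 0.0011 -0.0015 -1.    ] F [ 0.3 -0.  -0.6] w 1.003 q [-1.07  0.19  1.49  0.    1.46  0.65]
shift [  80.3 -498.8  208.5] turn 0.144
```

drive_tool(
  plan=[
    [[0, 22, -34, 0, 0.07], [0, 44, -68, 0, 0.144], [0, 65, -103, 10, 0.144], [0, 87, -138, 20, 0.144], [0, 108, -172, 30, 0.144]],
  ],
)

```text
clock: 1.03
tool_pos: [419.5, -286.0, 288.4]
tcp_rot: [3.141, -0.001, -0.292]
contact_force: [0.3, -0.9, -0.7]
width: 0.998
```

```bash
python3 go.py 444.3 39.5 140 -.299
```

```text
t 1.0333 pos [ 419.5 -286.   288.4] yaw -0.2921 tilt [ 7.e-04 -6.e-04 -1.e+00] F [ 0.3 -0.9 -0.7] w 0.998 q [-0.68  0.18  1.58 -0.    1.38  1.18]
shift [ -70.1 -318.9  148.2] turn 0.0069
```

drive_tool(
  plan=[
    [[0, -9, -38, 13, 0], [0, -18, -76, 26, 0], [0, -27, -114, 39, 0], [0, -36, -152, 52, 0], [0, -44, -190, 65, 0]],
  ],
)

```text
clock: 1.45
tool_pos: [430.6, -91.1, 222.9]
tcp_rot: [-3.142, -0.0, -0.292]
contact_force: [-0.3, -0.5, -0.6]
width: 1.001
```

```bash
python3 go.py 444.3 39.5 140 -.299
```

```text
t 1.45 pos [430.6 -91.1 222.9] yaw -0.2921 tilt [ 0.e+00  1.e-04 -1.e+00] F [-0.3 -0.5 -0.6] w 1.001 q [-0.3   0.14  1.81  0.    1.19  1.56]
shift [ -24.4 -129.    82.9] turn 0.0069
```

drive_tool(
  plan=[
    [[0, -7, -36, 15, 0.007], [0, -14, -72, 30, 0.007], [0, -20, -106, 45, 0.007], [0, -24, -128, 60, 0.007], [0, -24, -128, 80, 0.007]],
  ],
)

```text
clock: 1.87
tool_pos: [446.0, 40.3, 143.6]
tcp_rot: [-3.139, -0.002, -0.295]
contact_force: [0.6, 0.0, -0.2]
width: 1.0
```

```bash
python3 go.py 444.3 39.5 70 -.299; python3 - <<'E'
from rig import r
import cv2
for n,(x,y,w,h) in dict(scene=(240,100,200,150),top=(220,150,200,150)).items():
    c=r.read_camera(n)["color"]; cv2.imwrite(f"pics/a_{n}.png",cv2.resize(c[y:y+h,x:x+w],None,fx=4,fy=4,interpolation=2))
E
```

```text
t 1.8667 pos [446.   40.3 143.6] yaw -0.295 tilt [ 0.0029  0.0018 -1.    ] F [ 0.6  0.  -0.2] w 1.0 q [-0.01  0.25  1.91  0.    0.98  1.86]
shift [-1.6  1.5 73.6] turn 0.004
```

View pics/a_scene.png

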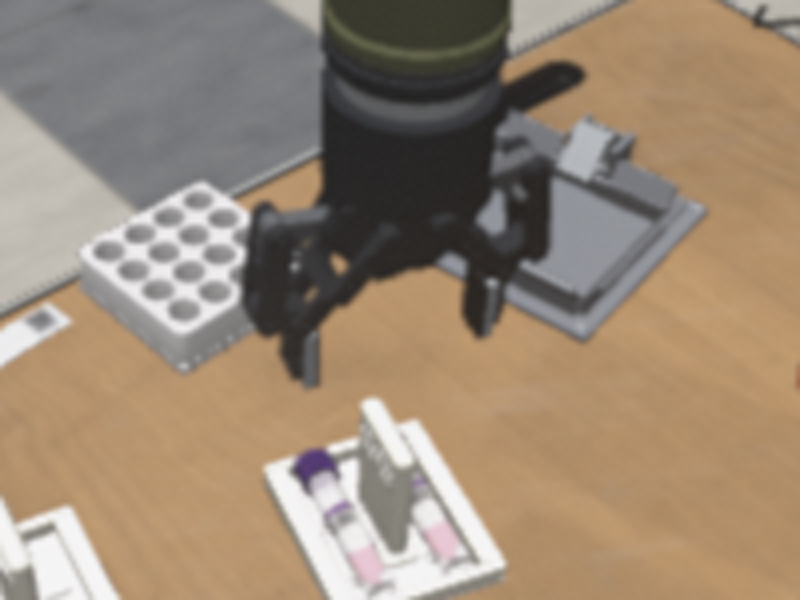

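View pics/a_top.png

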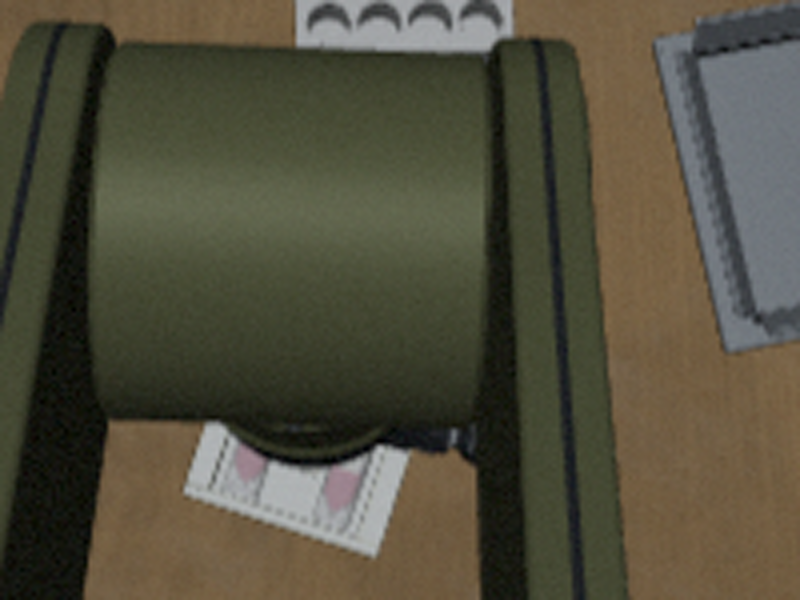

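The scene crop shows the open jaws straddling the fin, with fingertips at (300,380) and (485,330) and the fin top at (388,435). The arm hides the fin in the top view. I'll descend.

drive_tool(
  plan=[
    [[0, -1, 0, 25, 0.004], [0, -1, 0, 50, 0.004], [0, -1, 0, 65, 0.004], [0, -1, 0, 72, 0.004], [0, -1, 0, 72, 0.004]],
  ],
)

```text
clock: 2.38
tool_pos: [443.4, 36.1, 70.9]
tcp_rot: [3.141, 0.002, -0.304]
contact_force: [0.3, 0.2, 0.8]
width: 1.002
```

```bash
python3 go.py 444.3 39.5 70 -.299
```

```text
t 2.3833 pos [443.4  36.1  70.9] yaw -0.3039 tilt [-2.5e-03 -1.0e-04 -1.0e+00] F [0.3 0.2 0.8] w 1.002 q [-0.01  0.36  2.   -0.    0.79  1.86]
shift [-0.1 -3.5  0.8] turn -0.0049
```

drive_tool(
  plan=[
    [[60, 0, -3.5, 1, -0.004], [150, 0, -3.5, 1, -0.004], [255, 0, -3.5, 1, -0.004], [255, 0, -3.5, 1, -0.004], [255, 0, -3.5, 1, -0.004]],
  ],
  grip_force=60,
)

```text
clock: 2.8
tool_pos: [445.5, 40.1, 71.2]
tcp_rot: [-3.141, -0.002, -0.299]
contact_force: [1.0, 0.6, -0.0]
width: 0.301
```

drive_tool(
  plan=[
    [[255, 0, 0, 0, 0], [255, 0, 0, 0, 0], [255, 0, 0, 0, 0], [255, 0, 0, 0, 0], [255, 0, 0, 0, 0]],
  ],
)

```text
clock: 3.22
tool_pos: [445.2, 40.1, 70.9]
tcp_rot: [-3.141, -0.001, -0.299]
contact_force: [-0.6, -1.8, 5.7]
width: 0.133
```

```bash
python3 go.py 444.3 39.5 70 -.299
```

```text
t 3.2167 pos [445.2  40.1  70.9] yaw -0.2987 tilt [ 6.e-04 -1.e-04 -1.e+00] F [-0.6 -1.8  5.7] w 0.133 q [-0.    0.36  2.   -0.    0.78  1.86]
shift [-0.7  0.8  0.9] turn 0.0003
```

Width is 0.133, about 11–12 mm, so the jaws are on the fin. I'll lift.

drive_tool(
  plan=[
    [[255, 0, 0, -10, 0], [255, 0, 0, -30, 0], [255, 0, 0, -60, 0], [255, 0, 0, -90, 0], [255, 0, 0, -110, 0]],
  ],
)

```text
clock: 3.63
tool_pos: [445.4, 40.2, 182.4]
tcp_rot: [-3.141, -0.001, -0.299]
contact_force: [1.2, -0.2, -1.2]
width: 0.13
```

```bash
python3 go.py 570.5 -209.2 180 .213
```

```text
t 3.6333 pos [445.4  40.2 182.4] yaw -0.2988 tilt [ 1.4e-03  1.0e-04 -1.0e+00] F [ 1.2 -0.2 -1.2] w 0.13 q [-0.    0.2   1.86  0.    1.09  1.86]
shift [193.  201.5   2.5] turn -0.5118
```

drive_tool(
  plan=[
    [[255, 14, 14, 0, -0.04], [255, 36, 38, 0, -0.1], [255, 60, 63, 0, -0.17], [255, 84, 88, 0, -0.24], [255, 108, 113, 0, -0.31]],
  ],
)

```text
clock: 4.05
tool_pos: [514.9, -100.7, 180.1]
tcp_rot: [-3.141, 0.001, 0.015]
contact_force: [0.2, 0.6, -0.7]
width: 0.134
```

```bash
python3 go.py 570.5 -209.2 180 .213
```

```text
t 4.05 pos [ 514.9 -100.7  180.1] yaw 0.0152 tilt [-9.e-04  5.e-04 -1.e+00] F [ 0.2  0.6 -0.7] w 0.134 q [-0.27  0.3   1.71  0.    1.13  1.28]
shift [ 53.9 109.3   0. ] turn -0.1978
```

drive_tool(
  plan=[
    [[255, 15, 31, 0, -0.07], [255, 32, 64, 0, -0.14], [255, 45, 90, 0, -0.19], [255, 54, 109, 0, -0.198], [255, 54, 109, 0, -0.198]],
  ],
)

```text
clock: 4.47
tool_pos: [572.5, -212.6, 179.6]
tcp_rot: [3.139, -0.001, 0.207]
contact_force: [0.0, 0.3, -1.6]
width: 0.13
```

```bash
python3 go.py 571.5 -209 140 .213; python3 - <<'E'
from rig import r
import cv2
for n,(x,y,w,h) in dict(scene=(300,40,160,150),top=(375,100,130,150)).items():
    c=r.read_camera(n)["color"]; cv2.imwrite(f"pics/b_{n}.png",cv2.resize(c[y:y+h,x:x+w],None,fx=4,fy=4,interpolation=2))
E
python3 go.py 571.5 -209 140 .213
```

```text
t 4.4667 pos [ 572.5 -212.6  179.6] yaw 0.2066 tilt [ 0.0018 -0.0025 -1.    ] F [ 0.   0.3 -1.6] w 0.13 q [-0.42  0.41  1.53 -0.    1.2   0.94]
shift [-0.3 -3.8 39.6] turn -0.0064
t 4.5667 pos [ 569.7 -208.5  179.3] yaw 0.2074 tilt [-0.002   0.0013 -1.    ] F [-0.1 -0.3 -1. ] w 0.133 q [-0.42  0.41  1.53  0.    1.2   0.94]
shift [ 1.7  0.9 39.3] turn -0.0056
```

View pics/b_scene.png

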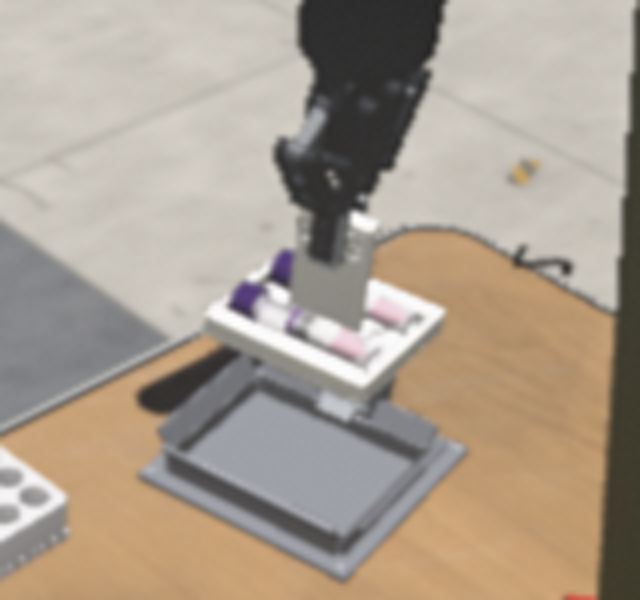

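View pics/b_top.png

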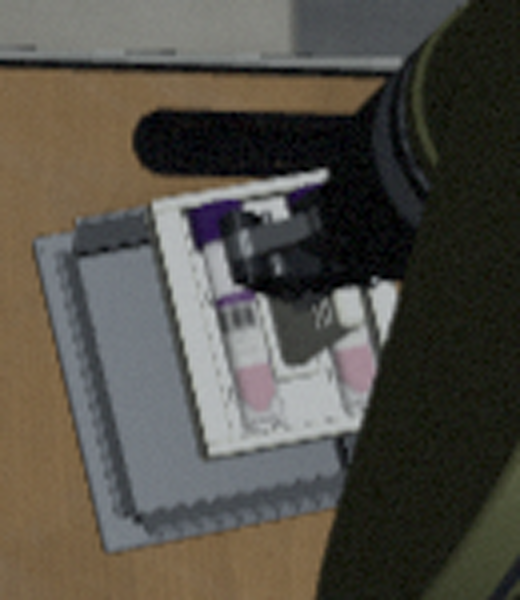

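The cassette hangs level over the holder, long side parallel to the bay. I'll lower it to just above the walls, let it settle and measure.

drive_tool(
  plan=[
    [[255, 0.5, 0.5, 15, -0.005], [255, 1, 0.5, 30, -0.005], [255, 1.5, 0.5, 39, -0.005], [255, 1.5, 0.5, 39, -0.005], [255, 1.5, 0.5, 39, -0.005]],
  ],
)

```text
clock: 4.98
tool_pos: [570.9, -207.0, 140.9]
tcp_rot: [-3.14, 0.002, 0.215]
contact_force: [-0.3, -1.0, -1.7]
width: 0.132
```

drive_tool(
  plan=[
    [[255, 0, 0, 0, 0], [255, 0, 0, 0, 0], [255, 0, 0, 0, 0]],
  ],
)

```text
clock: 5.23
tool_pos: [572.3, -208.3, 142.4]
tcp_rot: [3.141, -0.001, 0.214]
contact_force: [1.2, -0.3, -1.2]
width: 0.13
```

```bash
python3 go.py 571.5 -209 140 .213; python3 - <<'E'
from rig import r
import cv2
for n,(x,y,w,h) in dict(scene=(325,70,100,100),top=(375,120,110,100)).items():
    c=r.read_camera(n)["color"]; cv2.imwrite(f"pics/d_{n}.png",cv2.resize(c[y:y+h,x:x+w],None,fx=6,fy=6,interpolation=2))
E
python3 go.py 571.5 -209 140 .213
```

```text
t 5.2333 pos [ 572.3 -208.3  142.4] yaw 0.2144 tilt [ 1.6e-03 -7.0e-04 -1.0e+00] F [ 1.2 -0.3 -1.2] w 0.13 q [-0.42  0.45  1.57  0.    1.12  0.94]
shift [-1.   0.5  2.4] turn 0.0014
t 5.3333 pos [ 572.1 -208.3  142.2] yaw 0.2142 tilt [ 1.1e-03 -5.0e-04 -1.0e+00] F [ 0.  -0.6 -2.2] w 0.13 q [-0.42  0.45  1.57  0.    1.12  0.94]
shift [-0.7  0.5  2.2] turn 0.0012
```

View pics/d_scene.png

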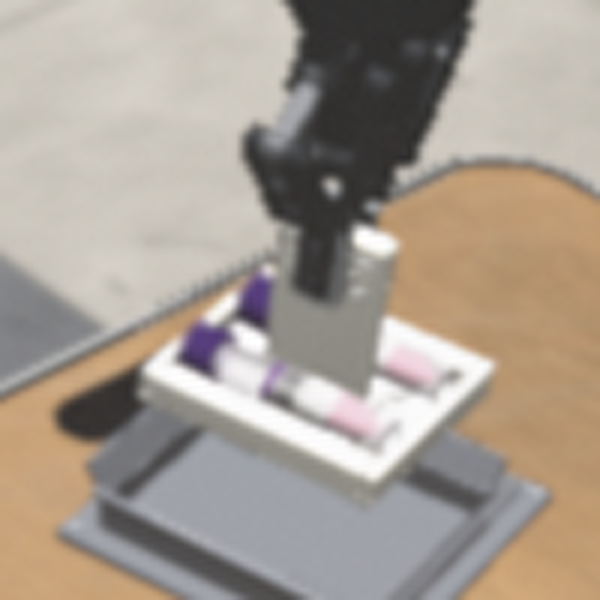

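View pics/d_top.png

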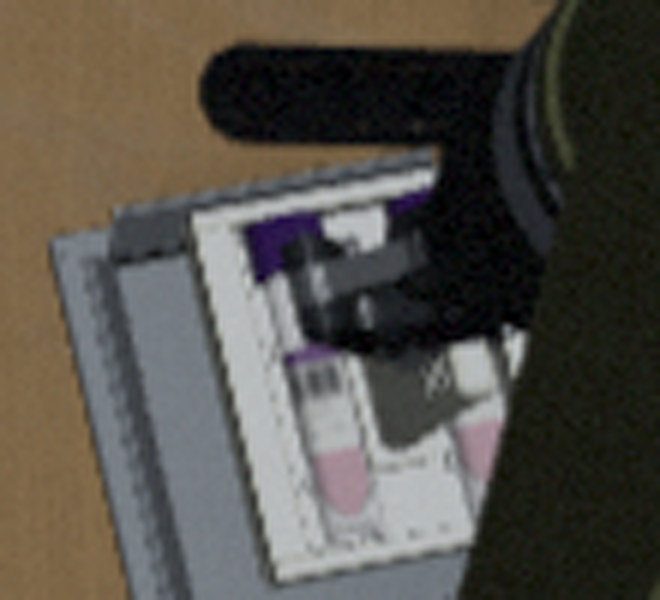

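In the top crop the rim corners are (192,215) and (278,582). In the scene crop they are (143,365), (373,480) and (494,365). I'll fit the held cassette.

```bash
python3 - <<'E'
from h import *
CAM.update(np.load("cam.npy",allow_pickle=True).item())
np.set_printoptions(precision=2,suppress=True)
z=142.2-71+16
A=(57,48,z);B=(-57,48,z);C=(-57,-48,z)
t=crop([(192,213),(278,583)],375,120,6);s=crop([(143,365),(373,480),(494,365)],325,70,6)
print(fit([("top",[A,B],t)],[571,-209,.213]));print(fit([("scene",[A,B,C],s)],[571,-209,.213]))
E
```

```text
(array([ 570.56, -209.93,    0.21]), array([[ 0.01,  0.08],
       [-0.01, -0.07]]))
(array([ 573.06, -209.06,    0.2 ]), array([[-0.47,  0.16],
       [ 0.01, -0.26],
       [ 0.46,  0.04]]))
```

In both cameras the cassette is centred on the bay to within about 1 mm. I'll lower it onto the catch.

drive_tool(
  plan=[
    [[255, 0, 0, 10, 0], [255, 0, 0, 20, 0], [255, 0, 0, 26, 0], [255, 0, 0, 30, 0], [255, 0, 0, 34, 0]],
  ],
)

```text
clock: 5.75
tool_pos: [571.2, -207.6, 106.5]
tcp_rot: [-3.14, 0.001, 0.214]
contact_force: [-0.7, 3.1, 5.0]
width: 0.133
```

```bash
python3 go.py 571.9 -208.5 77 .214
```

```text
t 5.75 pos [ 571.2 -207.6  106.5] yaw 0.2139 tilt [-0.0017  0.0015 -1.    ] F [-0.7  3.1  5. ] w 0.133 q [-0.42  0.48  1.61  0.    1.05  0.94]
shift [ 0.6  1.1 29.5] turn -0.0001
```

drive_tool(
  plan=[
    [[255, 0, 0.5, 4, 0], [255, 0, 0.5, 8, 0], [255, 0, 0.5, 12, 0], [255, 0, 0.5, 16, 0], [255, 0, 0.5, 20, 0]],
  ],
)

```text
clock: 6.17
tool_pos: [571.5, -207.9, 87.0]
tcp_rot: [-3.14, 0.0, 0.214]
contact_force: [-1.6, 3.3, -0.8]
width: 0.13
```

```bash
python3 go.py 571.9 -208.5 77 .214
```

```text
t 6.1667 pos [ 571.5 -207.9   87. ] yaw 0.2141 tilt [-7.0e-04  1.2e-03 -1.0e+00] F [-1.6  3.3 -0.8] w 0.13 q [-0.42  0.51  1.63  0.    1.    0.94]
shift [ 0.3  0.6 10. ] turn 0.0001
```

drive_tool(
  plan=[
    [[255, 0, 0, 3, 0], [255, 0, 0, 6, 0], [255, 0, 0, 8, 0], [255, 0, 0, 9.5, 0], [255, 0, 0, 10.5, 0]],
  ],
)

```text
clock: 6.58
tool_pos: [572.1, -209.6, 77.0]
tcp_rot: [3.14, 0.0, 0.215]
contact_force: [-2.3, 1.2, 7.2]
width: 0.13
```

```bash
python3 go.py 571.9 -208.5 77 .214; python3 - <<'E'
from rig import r
import cv2
for n,(x,y,w,h) in dict(scene=(325,100,100,90),top=(375,130,120,110)).items():
    c=r.read_camera(n)["color"]; cv2.imwrite(f"pics/e_{n}.png",cv2.resize(c[y:y+h,x:x+w],None,fx=6,fy=6,interpolation=2)[:600])
E
python3 go.py 571.9 -208.5 77 .214
```

```text
t 6.5833 pos [ 572.1 -209.6   77. ] yaw 0.2146 tilt [ 3.0e-04 -1.4e-03 -1.0e+00] F [-2.3  1.2  7.2] w 0.13 q [-0.42  0.52  1.64 -0.    0.98  0.94]
shift [ 0.  -1.1 -0. ] turn 0.0006
t 6.6833 pos [ 572.2 -209.4   77.1] yaw 0.2142 tilt [ 6.e-04 -9.e-04 -1.e+00] F [-0.3  1.5 -1.9] w 0.129 q [-0.42  0.52  1.64 -0.    0.98  0.94]
shift [-0.1 -0.9  0.1] turn 0.0002
```

View pics/e_scene.png

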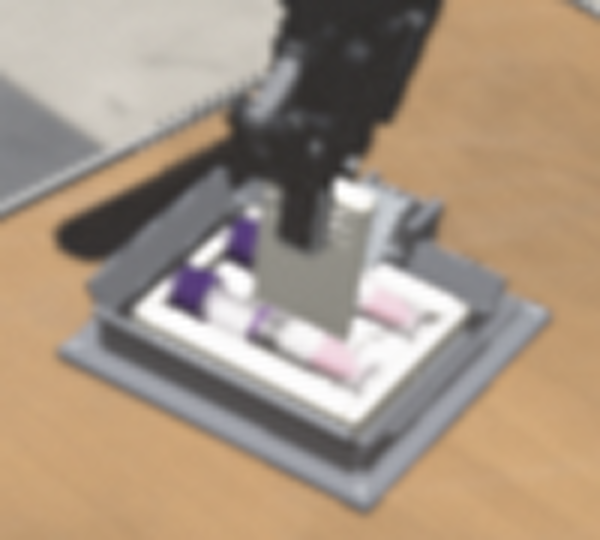

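View pics/e_top.png

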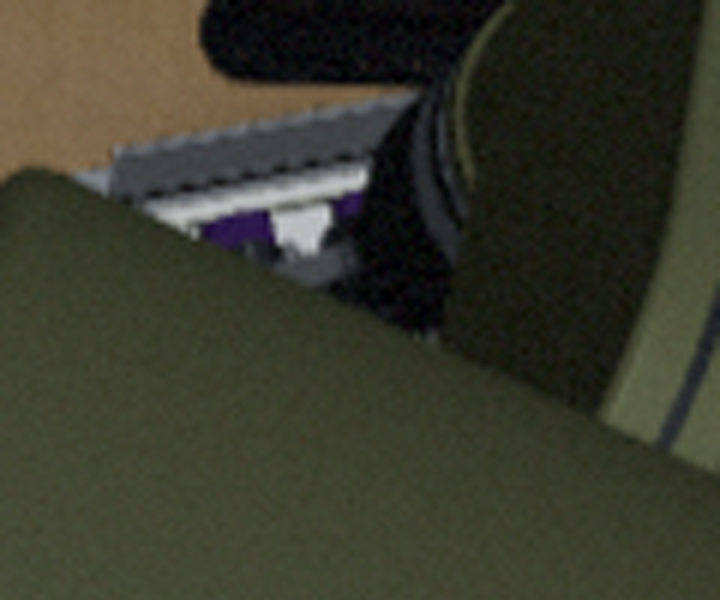

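The cassette is inside the bay. To confirm floor contact I'll press on and watch the force.

drive_tool(
  plan=[
    [[255, 0, 0, 1, 0], [255, 0, 0, 2, 0], [255, 0, 0, 2.5, 0], [255, 0, 0, 2.5, 0], [255, 0, 0, 2.5, 0]],
  ],
)

```text
clock: 7.1
tool_pos: [572.3, -209.5, 77.0]
tcp_rot: [3.14, -0.002, 0.214]
contact_force: [-3.9, 0.5, 12.3]
width: 0.13
```

```bash
python3 go.py 571.9 -208.5 77 .214; python3 go.py 571.9 -208.5 77 .214
```

```text
t 7.1 pos [ 572.3 -209.5   77. ] yaw 0.2143 tilt [ 0.002  -0.0016 -1.    ] F [-3.9  0.5 12.3] w 0.13 q [-0.42  0.52  1.64 -0.    0.98  0.94]
shift [-0.2 -1.1 -0. ] turn 0.0003
t 7.1 pos [ 572.3 -209.5   77. ] yaw 0.2143 tilt [ 0.002  -0.0016 -1.    ] F [-3.9  0.5 12.3] w 0.13 q [-0.42  0.52  1.64 -0.    0.98  0.94]
shift [-0.2 -1.1 -0. ] turn 0.0003
```

z has stopped at 77.0 mm, the value expected on the floor, while the force rose to 12 N. The sideways catch force is gone. I'll release.

drive_tool(
  plan=[
    [[255, 0, 0, -2, 0], [200, 0, 0, -2, 0], [140, 0, 0, -2, 0], [110, 0, 0, -2, 0], [110, 0, 0, -2, 0]],
  ],
)

```text
clock: 7.52
tool_pos: [572.1, -208.9, 76.4]
tcp_rot: [3.141, -0.0, 0.214]
contact_force: [-0.1, -0.7, -0.1]
width: 0.569
```

drive_tool(
  plan=[
    [[100, 0, 0, 0, 0], [100, 0, 0, -10, 0], [100, 0, 0, -30, 0], [100, 0, 0, -60, 0], [100, 0, 0, -90, 0]],
  ],
)

```text
clock: 7.93
tool_pos: [571.1, -208.4, 167.1]
tcp_rot: [-3.14, 0.002, 0.214]
contact_force: [0.8, -0.7, 0.3]
width: 0.605
```

```bash
python3 go.py 430 -100 250 .214; python3 - <<'E'
from rig import r
import cv2
for n,(x,y,w,h) in dict(scene=(325,100,100,90),).items():
    c=r.read_camera(n)["color"]; cv2.imwrite(f"pics/f_{n}.png",cv2.resize(c[y:y+h,x:x+w],None,fx=6,fy=6,interpolation=2)[:600])
E
```

```text
t 7.9333 pos [ 571.1 -208.4  167.1] yaw 0.2142 tilt [-0.0023  0.001  -1.    ] F [ 0.8 -0.7  0.3] w 0.605 q [-0.42  0.42  1.54 -0.    1.18  0.94]
shift [-115.  -136.   -82.5] turn 0.0002
```

View pics/f_scene.png

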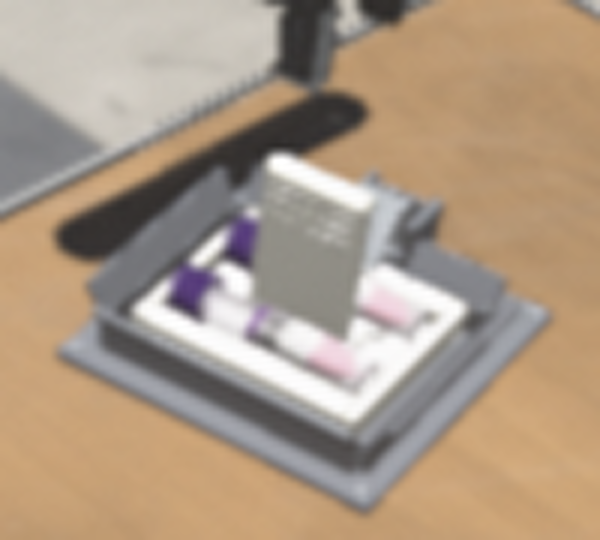

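The cassette is free and in the bay, and the jaws are clear above the fin at (320,165). I'll move the arm aside so the top camera can see the catch.

drive_tool(
  plan=[
    [[100, 0, 0, -30, 0], [100, -10, -25, -45, 0], [100, -25, -60, -60, 0], [100, -40, -95, -70, 0], [100, -55, -130, -80, 0]],
  ],
)

```text
clock: 8.4
tool_pos: [489.8, -92.6, 247.8]
tcp_rot: [3.141, -0.001, 0.213]
contact_force: [0.6, 0.8, -0.2]
width: 0.603
```

drive_tool(
  plan=[
    [[100, -20, -30, 0, 0], [100, -40, -60, 0, 0], [100, -60, -90, 0, 0], [100, -75, -120, 0, 0], [100, -75, -140, 0, 0]],
  ],
)

```text
clock: 8.82
tool_pos: [382.6, 29.0, 246.6]
tcp_rot: [-3.14, 0.003, 0.214]
contact_force: [-0.1, 0.0, 0.1]
width: 0.609
```

```bash
python3 go.py 430 -100 250 .214; python3 - <<'E'
from rig import r
import cv2
c=r.read_camera("top")["color"]; cv2.imwrite("pics/g_top.png",c)
cv2.imwrite("pics/g_topc.png",cv2.resize(c[135:245,375:495],None,fx=5,fy=5,interpolation=2))
c=r.read_camera("scene")["color"];cv2.imwrite("pics/g_sc.png",cv2.resize(c[115:190,325:425],None,fx=7,fy=7,interpolation=2))
E
```

```text
t 8.8167 pos [382.6  29.  246.6] yaw 0.2143 tilt [-2.7e-03  5.0e-04 -1.0e+00] F [-0.1  0.   0.1] w 0.609 q [-0.03  0.04  1.86  0.    1.25  1.32]
shift [ 18.9 136.1  -3.6] turn 0.0003
```

View pics/g_top.png

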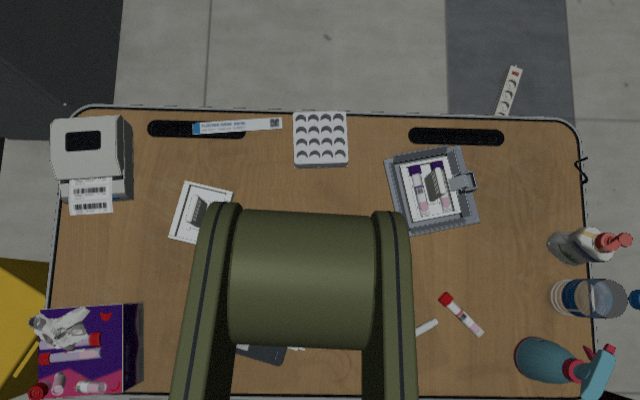

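View pics/g_topc.png

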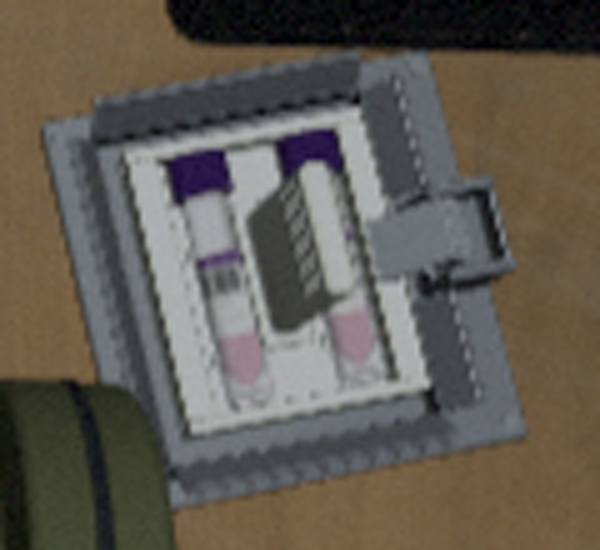

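View pics/g_sc.png

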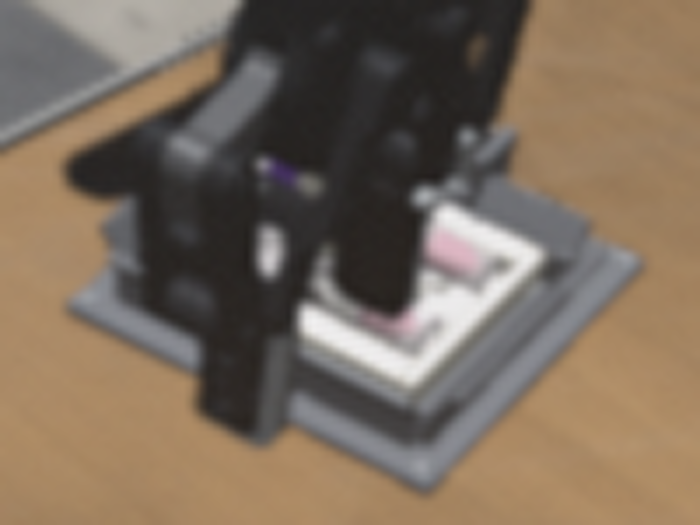

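The catch tongue tip is at crop (368,228)–(380,278), the same pixels as when shut at the start, and it now lies over the white rim. The spare is still at (201,213). One quick numeric check of the seating before I hand in.

```bash
python3 - <<'E'
from h import *
CAM.update(np.load("cam.npy",allow_pickle=True).item())
np.set_printoptions(precision=2,suppress=True)
t=crop([(124,155),(360,106),(432,385),(190,433)],375,135,5)
l=[(57,48,16),(57,-48,16),(-57,-48,16),(-57,48,16)]
print(fit([("top",l,t)],[571,-209,.213,6]))
s=crop([(135,310),(355,422),(468,308)],325,100,6)
for z in (6,10,14): print(z,fit([("scene",[(a,b,16+z) for a,b,c in (l[0],l[3],l[2])],s)],[571,-209,.213]))
a=cv2.imread("pics/top0.png")[175:250,160:195].astype(int);b=cv2.imread("pics/g_top.png")[175:250,160:195].astype(int)
print("spare diff",abs(a-b).mean())
E
```

```text
(array([ 573.7 , -213.03,    0.22,   -5.83]), array([[ 0.01, -0.5 ],
       [-0.22,  0.16],
       [-0.19,  0.11],
       [ 0.39,  0.22]]))
6 (array([ 571.85, -209.13,    0.21]), array([[-0.52,  0.09],
       [-0.03, -0.  ],
       [ 0.56, -0.17]]))
10 (array([ 568.9 , -205.41,    0.21]), array([[-0.71,  0.05],
       [ 0.01,  0.06],
       [ 0.7 , -0.23]]))
14 (array([ 565.95, -201.68,    0.21]), array([[-0.9 ,  0.  ],
       [ 0.05,  0.13],
       [ 0.85, -0.29]]))
spare diff 10.316698412698413
```

The fit at z=6 is consistent. The spare's difference of 10 is larger than I'd expect, so I'll check whether it moved or this is shadow.

```bash
python3 - <<'E'
import cv2,numpy as np
a=cv2.imread("pics/top0.png",0);b=cv2.imread("pics/g_top.png",0)
for (y0,y1,x0,x1) in((178,240,165,200),(110,215,60,140)):
    A=a[y0:y1,x0:x1];B=b[y0-5:y1+5,x0-5:x1+5]
    m=cv2.matchTemplate(B,A,cv2.TM_CCOEFF_NORMED);print(cv2.minMaxLoc(m)[1::2],abs(A.astype(int)-b[y0:y1,x0:x1]).mean())
A=np.hstack([a[165:260,150:245],b[165:260,150:245]]);cv2.imwrite("pics/sp.png",cv2.resize(A,None,fx=4,fy=4))
E
```

```text
(0.9697502255439758, (5, 5)) 11.905069124423964
(0.9979352951049805, (5, 5)) 9.61357142857143
```

View pics/sp.png

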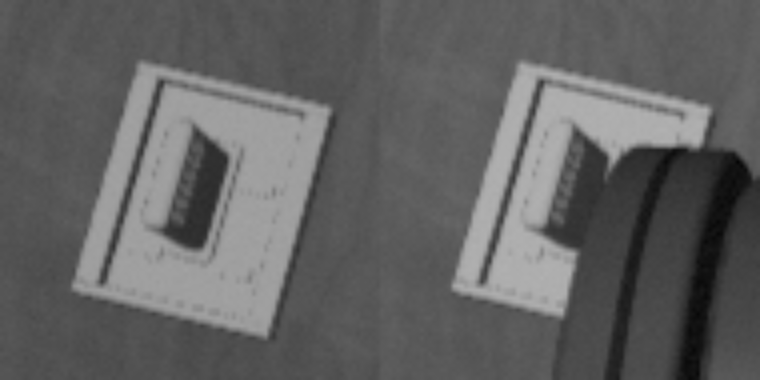

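The spare has zero shift: its corners are the same in both halves of the picture. The difference is brightness, which also shows on the printer. I'm handing in.

```bash
python3 -c "
from rig import r
print(r.sense()['contact_force']);print(r.hand_in())"
```

```text
[ 0.97702365 -0.6401507   0.02676145]
the job is handed in; nothing more can be done
None
```

I gripped the tube cassette by its fin, put it in the holder, pressed it down past the spring catch, released it and moved the arm clear. The job was handed in at about 9 s, and the handover gave no verdict.

**Floor contact:** the tool stopped at 77.0 mm, the height expected with the cassette on the floor, while the push rose to about 12 N.

**Catch:** the tongue tip is at the same pixels as when it was shut at the start, and it now lies over the rim.

**Empty cassette:** image matching shows no shift of the part still in view; the arm hid the rest.

**Checks that disagreed:**
- A fit of the final rim in the top view, with height left free, gave an underside height of about -6 mm instead of +6 mm. That view resolves height poorly, so I relied on the floor contact. The scene view with height fixed at 6 mm gave (571.9, -209.1), which matches the bay.
- The two cameras differed by about 3 mm on absolute positions.

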